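Heft three closed cartons and hold up the full one

TASK

Three identical closed small cardboard cartons stand on the worktop, one still full and two nearly empty. Working from your left to your right, lift each straight up in turn, a few centimetres clear of the worktop, feel its weight for a moment, and stand it back upright in its place. Then hold up the heaviest one, roughly upright and at least 10 cm above the worktop, and finish while still holding it in the gripper (if the last one is the heaviest you may simply keep it and raise it); the other two stay standing in their places, and the battery, the scourer, the small jar and the mug are left where they are.

Things in the scene. Friction and masses are not known exactly. Their poses are not given: they have to be found in the camera images.
- carton_1: One of three alike closed rigid cardboard cartons, lying 36 mm wide (its x), 93 mm long (its y), 56 mm high (z up). Origin: centre of the underside, at z = 0. Its y lies within 0.6 rad of world y. They stand in a rough row along world y (left = larger y), centres 0.17 m or more apart. Grip across the 36 mm, about 20 N. Two weigh 0.05-0.10 kg, one 0.29-0.42 kg; their order changes.
- carton_2: One of three alike closed rigid cardboard cartons, lying 36 mm wide (its x), 93 mm long (its y), 56 mm high (z up). Origin: centre of the underside, at z = 0. Its y lies within 0.6 rad of world y. They stand in a rough row along world y (left = larger y), centres 0.17 m or more apart. Grip across the 36 mm, about 20 N. Two weigh 0.05-0.10 kg, one 0.29-0.42 kg; their order changes.
- carton_3: One of three alike closed rigid cardboard cartons, lying 36 mm wide (its x), 93 mm long (its y), 56 mm high (z up). Origin: centre of the underside, at z = 0. Its y lies within 0.6 rad of world y. They stand in a rough row along world y (left = larger y), centres 0.17 m or more apart. Grip across the 36 mm, about 20 N. Two weigh 0.05-0.10 kg, one 0.29-0.42 kg; their order changes.
- battery: Bystander, leave it: a battery cell 15 mm thick and 50 mm long, lying in a gap between cartons. Origin: underside, below its middle.
- scourer: Bystander, leave it: a small scouring block 30 x 31 mm, 50 mm high, in the other gap between cartons. Origin: centre of the underside.
- small_jar: Bystander, leave it: a closed spice-type jar 42 mm across, 96 mm high, standing behind the cartons. Origin: centre of the underside.
- mug: Bystander, leave it: a white mug 79 mm across, 109 mm over its handle, 89 mm high, on the draining board at the left. Origin: centre of the underside.
Things that resemble listed ones, but are neither listed nor needed, are in the scene too. Leave any green or red look-alike of the carton_2 alone.

How it is judged:
By the outcome, as a careful person would: the job done as asked, in the order asked, and still so for the second after the job is handed in, while the arm keeps its last pose, push and grip.
It also fails if it takes over 67 s, if anything falls off the work surface, if the arm or the gripper's body presses on something with over 40 N, if the wrist force passes 120 N, or if a joint passes its speed limit or range.

ROBOT

A 7-joint arm with a two-finger parallel gripper is mounted at the origin on a cart in front of the work surface, level with it; the furniture and walls round the work are solid. World frame = base frame: x ahead of the robot, y to its left, z up, the work surface at z = 0. Lengths are in m, angles in rad, forces in N, time in s.
With the tool pointing down it reaches from about 0.4 to 0.85 m from the base axis. Payload 6.9 kg.
Tool frame: the origin (TCP) lies at the very end of the fingers, on their centre line; the grasp point (between the pads) lies 19 mm behind it (manip.tcp_to_grasp is the distance from the TCP to the grasp point, in m); z points along the fingers, y is the line along which they close (so a half turn about z gives the same grasp; the last joint's range is limited). The gripper opens to 85 mm and grips with 20 to 120 N. Pads are 22 mm wide; open, the fingers measure 114 mm over their backs; the gripper's body (76 mm by 85 mm) begins 54 mm behind the grasp point. The pads swing forward as they close: fully open they stand 13 mm farther back than shut.
Start: joints at [-1.085, 0.507, -0.238, 1.5, 0.126, 1.149, -0.155], TCP at [0.232, 0.58, 0.192] pointing down, gripper open.
Joint ranges: [-3.08, 3.08], [-0.24, 2.05], [-1.43, 1.35], [0, 2.5], [-1.52, 4.66], [0.17, 1.96], [-2.89, 2.89]. Speed limits (rad/s): [2.39, 2.39, 3.14, 3.14, 3.14, 3.14, 3.14].

INTERFACE

Orientations are given as a unit quaternion [x, y, z, w].
In Python, from rig import telemetry, snapshot, camera_params, manip, spotter gives the robot as it stands.
- The arm moves only by the shell command python3 -m creep 'ROWS' [OPENING] [FORCE]. ROWS is JSON, a list of rows, each a list of 4 numbers: the shift along the tool's x, y, z in units of 50 mm (1.0 is 50 mm), then the turn about the tool's z in units of 8 degrees (1.0 is 8 degrees). A call has exactly 10 rows; each row shifts and turns the commanded pose from where the row before left it, along the tool's axes as they then stand; what a row does not reach is not made up. A row lasts 1/8 s, in which the tool goes at most 62.5 mm and 10.7 degrees, less where a joint would pass 70% of its speed; a pose out of reach is approached as far as the arm can. A call is refused whole if a number of a shift passes 1 or a number of a turn 1, either way. A call with a gripper value outside its range is refused whole. OPENING is the opening, from 0 (shut) to 1 (fully open), set as the call begins (- or left out, the last holds). The fingers move at their own pace and stop on an object; FORCE is the grip in N (left out, the last holds). Time passes only in rows, so rows that do not move let the fingers close, or fill a call up. It gives the time, the measured TCP pose, the force, the opening and the grip force at its end, in the units of the state.
- telemetry.get_obs(): the state, without advancing time (a new reading comes with each control period).
- snapshot(name): name is "side" or "top" or "wrist"; returns the picture (480x640x3 uint8, red, green, blue); there is no depth.
- camera_params(name): a dict with "fx", "fy", "cx", "cy" (pixels), "k1" (the pictures are not rectified: a ray, as slopes to the right and down, at radius r is drawn at 1 + k1 r^2 times it, then the intrinsics apply), "xyz" and "rotation" of the camera in the world. Camera axes: x right, y up, looking along -z (the intrinsics and any distortion apply to the point x, -y, -z); pixel columns grow to the right and rows downward; lengths in m; the calibration is good to about 2 mm. A picture is of the moment at which its call begins: read the wrist's pose just before it. camera_params takes no time and is no camera call; for the wrist camera it gives the pose at the moment of the call.
- manip.job_done(): hands the job in; it is judged then, once.
Trained networks look in the newest picture that a camera, given by its name, has taken for a name from the list of things; names that differ only in an ending like _2 or _b are one class to them, and where a whole thing is asked for, a point or a joint stands for the part that bears it (a point fixed in the world has none). Each returns a list of dicts, best first, with "confidence" (0 to 1); they miss things now and then, are a little off and sometimes report something else, mostly with a low value. They report only what shows in the picture. A call takes as long as a camera call. They do not tell look-alikes from the thing itself.
- spotter.find_in(query, camera): "bbox" ([left, top, right, bottom] in pixels, round what is visible of it).
- spotter.spot_point(query, camera): "uv" ([column, row] in pixels: a listed point, or the origin of a listed thing).
The state is a dict: "clock": time; "joint_positions": joint angles; "qd": joint speeds; "effort": joint torques, N m; "position": TCP position; "ee_rot": TCP orientation; "contact_force": force on the tool from outside, world axes, zero at the start; "torque": the same for the moment, N m; "gripper_width": finger opening in m; "grasp_force": force on a finger pad.
Only numpy, scipy, OpenCV 4.12 (cv2) and the standard library are available. Lean on these libraries where they do the work, as an engineer would, in place of code of your own. Each camera call takes 0.05 s, during which the arm holds its last target. There are 200 camera calls.

## Working session

There is one attempt and no reset: what is moved stays moved. The work goes in short steps, Python scripts to look and compute and a shell command to move; the robot and the scene stay as the last step left them, time stands still between calls to the robot, and variables do not carry over. Pictures are saved under pics/ and viewed, at most 10 in all, crops included, and the job is handed in when it is done.

```bash
mkdir -p pics; cat > h.py <<'E'
import numpy as np, cv2
from rig import telemetry, snapshot, camera_params, manip, spotter
from scipy.spatial.transform import Rotation as R
def rot(c):
    r=np.array(c["rotation"],float)
    return r if r.shape==(3,3) else R.from_quat(r.ravel()).as_matrix()
def K(c): return np.array([[c["fx"],0,c["cx"]],[0,c["fy"],c["cy"]],[0,0,1.]]),np.array([c["k1"],0,0,0.])
def px2w(c,uv,z=0):
    k,d=K(c); p=cv2.undistortPoints(np.array(uv,float).reshape(-1,1,2),k,d).reshape(-1,2)
    v=np.c_[p[:,0],-p[:,1],-np.ones(len(p))]@rot(c).T; o=np.array(c["xyz"])
    return o+v*((z-o[2])/v[:,2])[:,None]
def w2px(c,P):
    k,d=K(c); q=(np.array(P,float)-c["xyz"])@rot(c); q=q*[1,-1,-1]
    return cv2.projectPoints(q,np.zeros(3),np.zeros(3),k,d)[0].reshape(-1,2)
E
python3 - <<'E'
from h import *
o=telemetry.get_obs(); print(o)
for n in("top","side"):
    c=camera_params(n);print(c)
    im=snapshot(n);cv2.imwrite(f"pics/{n}0.png",im[:,:,::-1])
    for q in ("carton_1","battery","scourer","small_jar","mug"):
        print(n,q,[(np.round(b["bbox"]).tolist(),round(b["confidence"],2)) for b in spotter.find_in(q,n)][:7])
    r=spotter.spot_point("carton_1",n)
    for b in r: print(b, px2w(c,b["uv"]).round(3).tolist())
E
```

```text
{'clock': 0.0, 'joint_positions': array([-1.0854909 ,  0.50832356, -0.23756112,  1.50116867,  0.12568017,
        1.14889285, -0.15481225]), 'qd': array([-7.87742749e-04,  9.67111715e-04,  3.96619546e-04, -5.68065221e-04,
        4.69878897e-06,  2.99449433e-04,  9.14070970e-04]), 'effort': array([ 8.05078253e-04, -6.20592928e+01, -2.18649790e+00, -2.49658012e+01,
        1.27654246e-02,  1.18133400e-02,  4.72131364e-05]), 'position': array([0.23154126, 0.57989198, 0.1909275 ]), 'ee_rot': array([ 1.88747192e-01,  9.82025297e-01, -8.85658125e-04, -1.69030057e-04]), 'contact_force': array([-0.05041846, -0.0976587 , -0.0275726 ]), 'torque': array([ 0.0389834 , -0.00620729, -0.0461285 ]), 'grasp_force': 0.0, 'gripper_width': 0.08564470494704857}
{'fx': 568.9540243707146, 'fy': 568.9540243707146, 'cx': 325.92793034225525, 'cy': 248.81782238279501, 'k1': 0.04723880189101259, 'xyz': array([-0.41564136,  0.65268826,  1.3825228 ]), 'rotation': array([-0.17068195,  0.27830365,  0.80521606, -0.49501702])}
top carton_1 [([159.0, 307.0, 184.0, 336.0], 0.9), ([394.0, 232.0, 418.0, 260.0], 0.81), (
[... 1000 characters left out ...]
.0, 365.0, 201.0], 0.71), ([284.0, 247.0, 322.0, 274.0], 0.71), ([352.0, 231.0, 371.0, 266.0], 0.67), ([333.0, 144.0, 352.0, 170.0], 0.58)]
side battery []
side scourer [([321.0, 205.0, 334.0, 226.0], 0.47)]
side small_jar [([277.0, 189.0, 295.0, 228.0], 0.8)]
side mug [([252.0, 282.0, 300.0, 329.0], 0.91)]
{'uv': [302.7, 264.5], 'confidence': 0.95} [[0.564, 0.284, 0.0]]
{'uv': [309.2, 390.5], 'confidence': 0.83} [[0.508, 0.663, 0.0]]
{'uv': [335.5, 312.8], 'confidence': 0.73} [[0.468, 0.448, 0.0]]
{'uv': [343.7, 162.2], 'confidence': 0.71} [[0.484, -0.244, 0.0]]
{'uv': [361.4, 254.6], 'confidence': 0.69} [[0.413, 0.234, 0.0]]
{'uv': [357.3, 194.0], 'confidence': 0.52} [[0.432, -0.054, 0.0]]
```

View pics/top0.png

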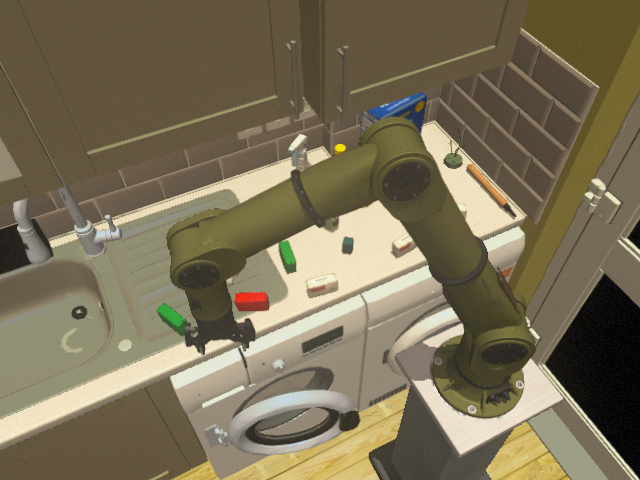

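View pics/side0.png

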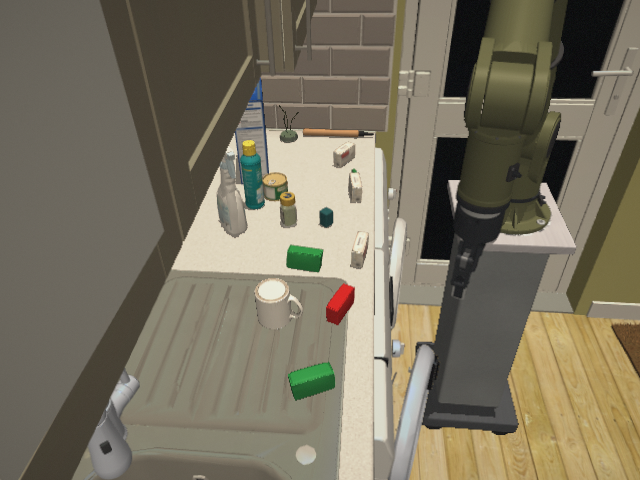

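The white cartons are the targets: top image at (321,286), (405,245) and one partly hidden at (460,210), with red and green look-alikes on the left. The side image agrees: whites at (360,250), (356,185) and (344,154), scourer at (326,216), jar at (288,210), mug at (273,303). The battery looks to be near (354,170), behind the middle carton.

```bash
python3 -m creep '[[-0.76,-0.62,0,0],[-0.76,-0.62,0,0],[-0.76,-0.62,0,0],[-0.76,-0.62,0,0],[-0.76,-0.62,0,0],[-0.76,-0.62,0,0],[-0.76,-0.62,0,0],[-0.76,-0.62,0,0],[0,0,0,1],[0,0,0,1]]' 1 20
python3 -m creep '[[0,0,0,1],[0,0,0,1],[0,0,0,1],[0,0,0,1],[0,0,0,1],[0,0,0,1],[0,0,0,0.5],[0,0,0,0],[0,0,0,0],[0,0,0,0]]'
python3 - <<'E'
from h import *
o=telemetry.get_obs(); c=camera_params("wrist");print(o["clock"],o["position"],o["ee_rot"],c)
im=snapshot("wrist");cv2.imwrite("pics/w1.png",im[:,:,::-1])
for b in spotter.spot_point("carton_1","wrist"): print(b,px2w(c,b["uv"]).round(3))
im=snapshot("top");cv2.imwrite("pics/t1.png",im[:,:,::-1])
im=snapshot("side");cv2.imwrite("pics/s1.png",im[:,:,::-1])
E
```

```text
clock: 1.95
position: [0.4227, 0.2366, 0.192]
ee_rot: [0.327, 0.945, 0.0, 0.0]
contact_force: [0.6, 0.4, -0.6]
gripper_width: 0.0853
grasp_force: 0.0
clock: 3.2
position: [0.4221, 0.2374, 0.1918]
ee_rot: [0.705, 0.709, 0.0, -0.0]
contact_force: [-0.5, 0.0, 0.4]
gripper_width: 0.0853
grasp_force: 0.0
3.2 [0.42211131 0.23737327 0.19181461] [ 7.05323345e-01  7.08885731e-01  4.34150504e-06 -3.43705944e-06] {'fx': 423.6018560295856, 'fy': 423.6018560295856, 'cx': 314.95703753649616, 'cy': 237.11983375613372, 'k1': -0.062402658146782176, 'xyz': array([0.42229355, 0.31484816, 0.37425394]), 'rotation': array([-1.52258495e-01, -1.05581360e-04,  2.32631776e-03,  9.88337962e-01])}
{'uv': [332.6, 450.8], 'confidence': 0.9} [[ 0.444 -0.055  0.   ]]
{'uv': [313.8, 187.2], 'confidence': 0.83} [[0.421 0.244 0.   ]]
{'uv': [472.5, 134.4], 'confidence': 0.78} [[0.559 0.291 0.   ]]
```

View pics/w1.png

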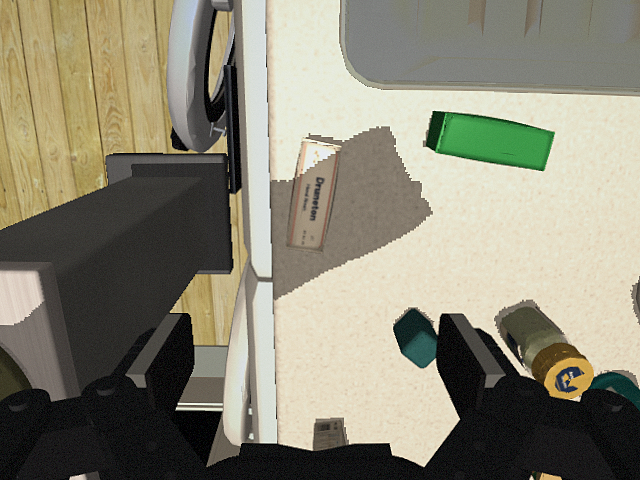

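The wrist view shows carton 1's top face with corners near (303,137), (341,146), (323,251) and (287,245). The scourer is at (416,338) and the jar at (550,350). Carton 2's near end is at (330,432).

```bash
python3 - <<'E'
from h import *
im=cv2.imread("pics/w1.png")
cv2.imwrite("pics/w1c.png",cv2.resize(im[115:275,250:390],None,fx=4,fy=3.75,interpolation=cv2.INTER_CUBIC))
from h import *
c=camera_params("wrist")
p=px2w(c,[[303,140],[341,147],[323,251],[287,244]],0.056);print(p.round(4),p.mean(0),np.diff(p,axis=0))
E
```

```text
[[0.4135 0.2894 0.056 ]
 [0.4416 0.2844 0.056 ]
 [0.429  0.2028 0.056 ]
 [0.4005 0.2086 0.056 ]] [0.42113844 0.24630228 0.056     ] [[ 0.02811059 -0.00497311  0.        ]
 [-0.01255419 -0.08159941  0.        ]
 [-0.02856971  0.00575418  0.        ]]
```

View pics/w1c.png

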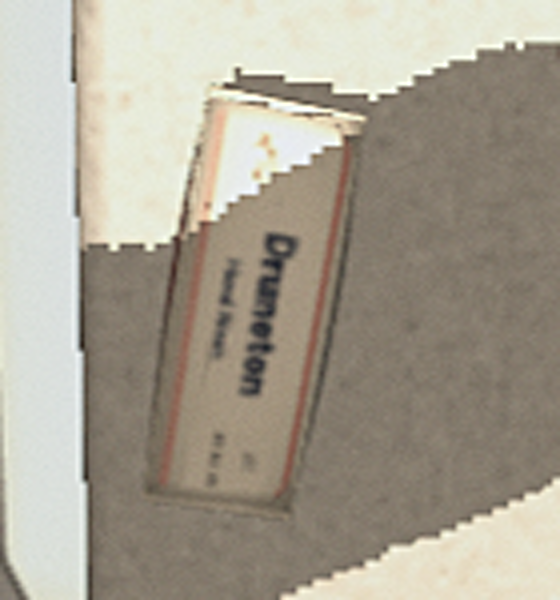

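```bash
cat >> h.py <<'E'
E9=[(0,1),(1,2),(2,3),(3,0),(4,5),(5,6),(6,7),(7,4),(0,4),(1,5),(2,6),(3,7)]
def box(x,y,a,h=.056):
    b=np.array([[-.018,-.0465],[.018,-.0465],[.018,.0465],[-.018,.0465]])@np.array([[np.cos(a),np.sin(a)],[-np.sin(a),np.cos(a)]])+[x,y]
    return np.vstack([np.c_[b,np.zeros(4)],np.c_[b,np.full(4,h)]])
def draw(im,c,B):
    p=w2px(c,B)
    for i,j in E9: cv2.line(im,tuple(np.round(p[i]*64).astype(int).tolist()),tuple(np.round(p[j]*64).astype(int).tolist()),(0,0,255) if i>3 and j>3 else (255,0,0),1,cv2.LINE_AA,6)
E
python3 - <<'E'
from h import *
out=[]
for n,f,cr in (("wrist","w1",(110,280,240,400)),("side","s1",(215,290,320,390)),("top","t1",(245,320,280,360))):
    im=cv2.imread(f"pics/{f}.png");c=camera_params(n)
    r0,r1,c0,c1=cr
    s=380/(c1-c0)
    big=cv2.resize(im[r0:r1,c0:c1],None,fx=s,fy=s,interpolation=cv2.INTER_CUBIC)
    p=(w2px(c,box(.421,.244,-.16))-[c0,r0]+.5)*s-.5
    for i,j in E9: cv2.line(big,tuple(p[i].round().astype(int).tolist()),tuple(p[j].round().astype(int).tolist()),(0,0,255) if min(i,j)>3 else (255,0,0),1,cv2.LINE_AA)
    out.append(cv2.resize(big,(380,300)) if 0 else big[:300])
    print(n,w2px(c,box(.421,.244,-.16)).round().tolist())
H=300
out=[cv2.copyMakeBorder(o,0,H-o.shape[0],0,0,cv2.BORDER_CONSTANT) for o in out]
cv2.imwrite("pics/ov1.png",np.vstack([np.hstack(out[:2]),np.hstack([out[2],out[2]*0])]))
E
```

```text
wrist [[286.0, 233.0], [324.0, 239.0], [343.0, 138.0], [301.0, 131.0], [281.0, 253.0], [326.0, 260.0], [347.0, 143.0], [299.0, 135.0]]
side [[368.0, 247.0], [355.0, 245.0], [348.0, 267.0], [362.0, 270.0], [369.0, 231.0], [356.0, 229.0], [348.0, 251.0], [363.0, 253.0]]
top [[338.0, 291.0], [334.0, 281.0], [304.0, 289.0], [308.0, 299.0], [338.0, 280.0], [335.0, 270.0], [303.0, 278.0], [307.0, 288.0]]
```

View pics/ov1.png

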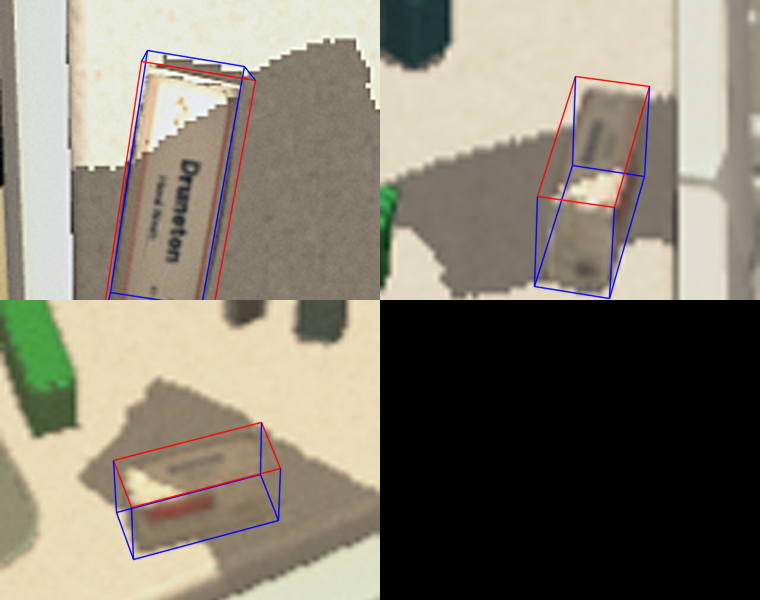

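The model box lies over the carton in all three views. It's drawn slightly large, but the centre of about (0.421, 0.246) and a yaw of about -0.15 hold up. Next: align, descend and grip.

```bash
python3 -m creep '[[0.17,-0.02,0.3,0],[0,0,0.3,0.6],[0,0,0.6,0.5],[0,0,0.6,0],[0,0,0.6,0],[0,0,0.5,0],[0,0,0.3,0],[0,0,0.18,0],[0,0,0.1,0],[0,0,0,0]]' 1 20
python3 - <<'E'
from h import *
o=telemetry.get_obs();print(o["position"])
im=snapshot("wrist")[:,:,::-1];cv2.imwrite("pics/w2.png",im)
E
```

```text
clock: 4.65
position: [0.421, 0.246, 0.0177]
ee_rot: [0.758, 0.652, -0.0, -0.0]
contact_force: [0.1, 0.5, 0.7]
gripper_width: 0.0853
grasp_force: 0.0
[0.42101874 0.24597032 0.01765428]
```

View pics/w2.png

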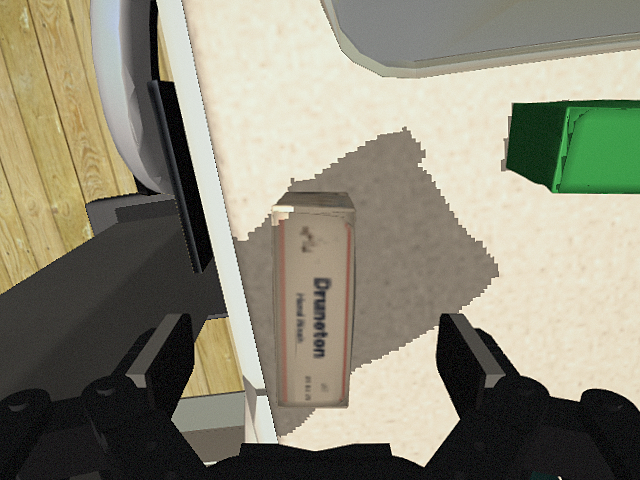

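The carton is centred between the fingers and aligned. Its top face covers about (275-355, 207-407). I'll check the lengthwise offset before closing.

```bash
python3 - <<'E'
from h import *
c=camera_params("wrist")
p=px2w(c,[[275,207],[355,209],[350,406],[281,407]],0.056);print(p.round(4),p.mean(0),p[0]-p[3],p[1]-p[0])
p=px2w(c,[[275,207],[355,209],[350,406],[281,407]],0.05);print(p.mean(0),p[0]-p[3],p[1]-p[0])
print(w2px(c,[[.421,.246,.0],[.421,.246,.056]]), c["xyz"])
E
```

```text
[[0.4142 0.2906 0.056 ]
 [0.4418 0.2857 0.056 ]
 [0.4298 0.2029 0.056 ]
 [0.4014 0.2067 0.056 ]] [0.42180191 0.24648319 0.056     ] [0.01275313 0.0839117  0.        ] [ 0.02759993 -0.00489063  0.        ]
[0.42132704 0.2433202  0.05      ] [0.01328288 0.08739725 0.        ] [ 0.02874639 -0.00509378  0.        ]
[[313.81853303 264.17104601]
 [313.38310981 317.26575248]] [0.43323396 0.32262945 0.20044478]
```

```bash
python3 -m creep '[[0,0,0,0],[0,0,0,0],[0,0,0,0],[0,0,0,0],[0,0,0,0],[0,0,0,0],[0,0,0,0],[0,0,0,0],[0,0,0,0],[0,0,0,0]]' 0 22
python3 -c "
from h import *
o=telemetry.get_obs();print(o['position'],o['contact_force'],o['torque'],o['gripper_width'],o['grasp_force'])"
```

```text
clock: 5.95
position: [0.4211, 0.2459, 0.0178]
ee_rot: [0.758, 0.652, -0.0, -0.0]
contact_force: [0.2, -0.3, 0.3]
gripper_width: -0.0005
grasp_force: 0.0
[0.42108447 0.24589734 0.01778548] [ 0.1685453  -0.26186675  0.26845234] [-0.01088101  0.03781123 -0.05848442] -0.0004538549495349544 0.0
```

```bash
python3 - <<'E'
from h import *
a=snapshot("wrist");b=snapshot("side");t=snapshot("top")
f=lambda i:cv2.resize(i[:,:,::-1],(400,300))
g=lambda i:cv2.resize(i[:,:,::-1],(400,300),interpolation=cv2.INTER_CUBIC)
cv2.imwrite("pics/m3.png",np.vstack([np.hstack([f(a),g(b[190:310,280:440])]),np.hstack([g(t[225:345,240:400]),g(b[120:240,280:440])])]))
E
```

```text
(no output)
```

View pics/m3.png

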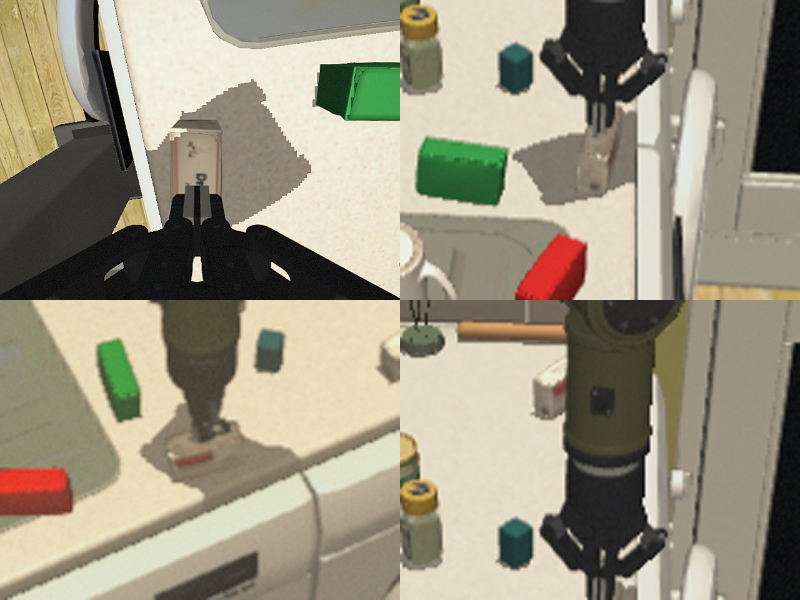

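The fingers closed above or on the carton without holding it, so its true top must be lower than I assumed. I'll triangulate the top corners from the two wrist views, which were taken at different heights.

```bash
python3 - <<'E'
from h import *
from scipy.optimize import least_squares
c2=camera_params("wrist"); c1=dict(c2); c1["xyz"]=np.array([0.42229355,0.31484816,0.37425394]); c1["rotation"]=np.array([-1.52258495e-01,-1.05581360e-04,2.32631776e-03,9.88337962e-01])
A=[[303,138.5],[341.3,147.5],[323.3,252.3],[287,245.7]];B=[[275,207],[355,209],[350,406],[281,407]]
P=[]
for a,b in zip(A,B):
    s=least_squares(lambda p:np.r_[w2px(c1,[p])[0]-a,w2px(c2,[p])[0]-b],[.42,.245,.05]);P.append(s.x);print(s.x.round(4),s.fun.round(1))
P=np.array(P);print(P.mean(0),[np.linalg.norm(P[i]-P[i-1]).round(4) for i in range(4)])
for z in(0,-.01,-.02,-.03):print(z,px2w(c2,[[285,193],[350,193]],z))
print(camera_params("wrist")["xyz"],telemetry.get_obs()["position"])
E
```

```text
[0.4137 0.2901 0.054 ] [ 0.5  0.3 -0.3 -0.1]
[0.4422 0.2832 0.0466] [-0.2 -0.   0.1 -0. ]
[0.4295 0.2008 0.0534] [ 0.2  0.  -0.1  0. ]
[0.4012 0.207  0.0563] [ 0.9  0.3 -0.5 -0.1]
[0.42167843 0.24528552 0.05258969] [np.float64(0.0841), np.float64(0.0302), np.float64(0.0836), np.float64(0.0291)]
0 [[0.41265162 0.28413227 0.        ]
 [0.44352604 0.27947861 0.        ]]
-0.01 [[ 0.41162798  0.28221562 -0.01      ]
 [ 0.44404446  0.27732952 -0.01      ]]
-0.02 [[ 0.41060434  0.28029896 -0.02      ]
 [ 0.44456289  0.27518043 -0.02      ]]
-0.03 [[ 0.40958069  0.27838231 -0.03      ]
 [ 0.44508131  0.27303134 -0.03      ]]
[0.43314644 0.32250644 0.20021422] [0.42107838 0.24591402 0.01776762]
```

```bash
python3 - <<'E'
from h import *
c=camera_params("wrist");o=telemetry.get_obs();Rt=R.from_quat(o["ee_rot"]).as_matrix();p=o["position"]
for zz in(0,-.013,-.035):
  for y in(-.0425,0,.0425):
    print("wrist",zz,y,w2px(c,[p+Rt@[s,y,zz] for s in(-.011,.011)]).round().tolist())
for n in("side","top"):
  k=camera_params(n)
  print(n,"tcp->up",[w2px(k,[[p[0],p[1],z]])[0].round().tolist() for z in(0,.018,.037,.056,.09)])
print(spotter.__dict__.keys() if hasattr(spotter,'__dict__') else 0)
out=[]
for n,(r0,r1,c0,c1) in (("wrist",(170,400,200,430)),("side",(190,290,310,410))):
  im=snapshot(n)[r0:r1,c0:c1,::-1];out.append(cv2.resize(im,(400,400),interpolation=cv2.INTER_CUBIC))
cv2.imwrite("pics/m4.png",np.hstack(out))
E
```

```text
wrist 0 -0.0425 [[225.0, 299.0], [222.0, 256.0]]
wrist 0 0 [[314.0, 299.0], [314.0, 256.0]]
wrist 0 0.0425 [[404.0, 299.0], [407.0, 256.0]]
wrist -0.013 -0.0425 [[219.0, 312.0], [215.0, 266.0]]
wrist -0.013 0 [[314.0, 312.0], [314.0, 266.0]]
wrist -0.013 0.0425 [[409.0, 312.0], [413.0, 266.0]]
wrist -0.035 -0.0425 [[207.0, 338.0], [202.0, 287.0]]
wrist -0.035 0 [[314.0, 338.0], [314.0, 287.0]]
wrist -0.035 0.0425 [[421.0, 338.0], [425.0, 287.0]]
side tcp->up [[358.0, 257.0], [358.0, 252.0], [359.0, 247.0], [359.0, 241.0], [359.0, 230.0]]
top tcp->up [[320.0, 290.0], [320.0, 287.0], [320.0, 283.0], [320.0, 279.0], [320.0, 272.0]]
dict_keys([])
```

View pics/m4.png

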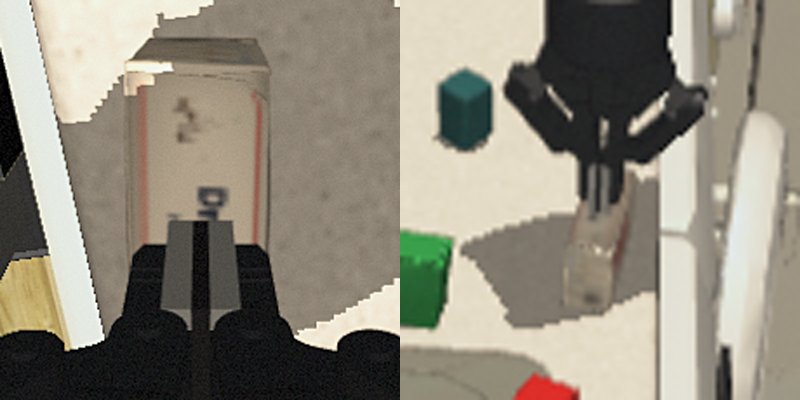

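In the wrist views the open finger pads sit 247 px apart, but I'd expect about 195 px. That puts the real fingertips about 40 mm behind the reported TCP. I'll check this against the earlier side picture, where the fingers hang free.

```bash
python3 - <<'E'
from h import *
k=camera_params("side");im=cv2.imread("pics/s1.png")
for z in(.179,.2,.22,.24):print(z,w2px(k,[[.4221+d,.2374,z] for d in(-.0425,0,.0425)]).round().tolist())
out=cv2.resize(im[110:270,280:440],(560,560),interpolation=cv2.INTER_CUBIC)
for z,col in((.179,(0,0,255)),(.22,(0,255,0))):
  for q in w2px(k,[[.4221+d,.2374,z] for d in(-.0425,.0425)]):
    cv2.circle(out,tuple(((q-[280,110])*3.5).round().astype(int).tolist()),4,col,1)
cv2.imwrite("pics/s1z.png",out)
E
```

```text
0.179 [[378.0, 200.0], [360.0, 199.0], [343.0, 198.0]]
0.2 [[378.0, 192.0], [361.0, 192.0], [343.0, 191.0]]
0.22 [[379.0, 185.0], [361.0, 185.0], [343.0, 184.0]]
0.24 [[379.0, 178.0], [361.0, 178.0], [343.0, 177.0]]
```

View pics/s1z.png

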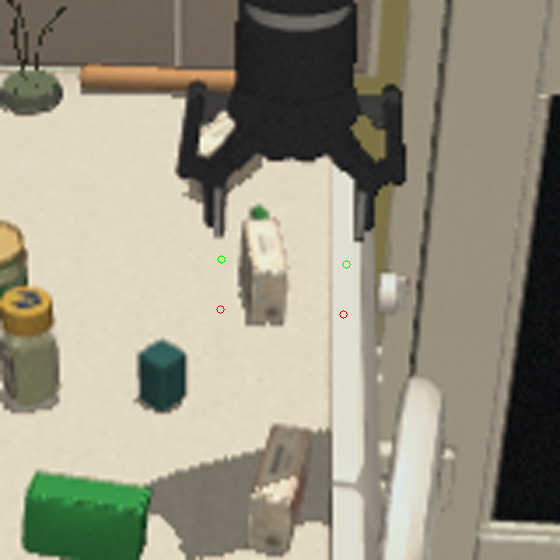

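Confirmed in the side view: the open tips are at about (342,177) and (383,177), which is z≈0.24. The reported TCP was 0.192, so the visible fingers end about 40 mm (shut) to 50 mm (open) short of it. I'll open, go down about 40 mm more while watching the force, then close.

```bash
python3 -m creep '[[0,0,0,0],[0,0,0,0],[0,0,0,0],[0,0,0,0],[0,0,0.1,0],[0,0,0.1,0],[0,0,0.1,0],[0,0,0.1,0],[0,0,0,0],[0,0,0,0]]' 1 22
python3 -m creep '[[0,0,0.1,0],[0,0,0.1,0],[0,0,0.1,0],[0,0,0.1,0],[0,0,0,0],[0,0,0,0],[0,0,0,0],[0,0,0,0],[0,0,0,0],[0,0,0,0]]' 1 22
```

```text
clock: 7.45
position: [0.4211, 0.2459, -0.0022]
ee_rot: [0.758, 0.652, -0.0, 0.0]
contact_force: [0.3, 0.1, 0.0]
gripper_width: 0.0857
grasp_force: 0.0
clock: 8.7
position: [0.4211, 0.2459, -0.0222]
ee_rot: [0.758, 0.652, 0.0, 0.0]
contact_force: [0.5, -0.2, -0.4]
gripper_width: 0.0854
grasp_force: 0.0
```

```bash
python3 -m creep '[[0,0,0,0],[0,0,0,0],[0,0,0,0],[0,0,0,0],[0,0,0,0],[0,0,0,0],[0,0,0,0],[0,0,0,0],[0,0,0,0],[0,0,0,0]]' 0 22
```

```text
clock: 9.95
position: [0.4211, 0.2459, -0.0222]
ee_rot: [0.758, 0.652, 0.0, -0.0]
contact_force: [-1.3, -1.0, 3.6]
gripper_width: 0.0355
grasp_force: 24.6
```

```bash
python3 -m creep '[[0,0,-0.2,0],[0,0,-0.3,0],[0,0,-0.3,0],[0,0,-0.2,0],[0,0,0,0],[0,0,0,0],[0,0,0,0],[0,0,0,0],[0,0,0,0],[0,0,0,0]]'
python3 -c "
from h import *
F=[]
for i in range(4): snapshot('side'); F.append(telemetry.get_obs()['contact_force'])
print(np.mean(F,0),F)"
```

```text
clock: 11.2
position: [0.421, 0.2459, 0.0277]
ee_rot: [0.758, 0.652, -0.0, -0.0]
contact_force: [0.4, -0.1, -3.5]
gripper_width: 0.035
grasp_force: 23.8
[-0.57665729 -0.48532595 -3.77948568] [array([-0.19008156, -0.2235296 , -3.9210469 ]), array([-1.17888595, -1.00539613, -3.99387499]), array([-0.55431642, -0.37051617, -3.90690123]), array([-0.38334525, -0.34186191, -3.29611959])]
```

Carton 1 pulls about 3.8 N, or roughly 0.39 kg, so it's the full one. The others still have to be lifted in turn, so I'll put it back.

```bash
python3 -m creep '[[0,0,0.2,0],[0,0,0.3,0],[0,0,0.2,0],[0,0,0.15,0],[0,0,0.1,0],[0,0,0.05,0],[0,0,0,0],[0,0,0,0],[0,0,0,0],[0,0,0,0]]'
python3 -m creep '[[0,0,0,0],[0,0,0,0],[0,0,0,0],[0,0,0,0],[0,0,-0.2,0],[0,0,-0.5,0],[0,0,-0.8,0],[0,0,-0.8,0],[0,0,-0.5,0],[0,0,-0.2,0]]' 1
python3 - <<'E'
from h import *
c=camera_params("wrist");print(telemetry.get_obs()["position"])
im=snapshot("wrist");cv2.imwrite("pics/w5.png",im[:,:,::-1])
for b in spotter.spot_point("carton_1","wrist"): print(b,px2w(c,b["uv"]).round(3))
for b in spotter.find_in("carton_1","wrist"): print(b)
E
```

```text
clock: 12.65
position: [0.4212, 0.2459, -0.0222]
ee_rot: [0.758, 0.652, 0.0, 0.0]
contact_force: [0.3, 0.1, -2.9]
gripper_width: 0.0352
grasp_force: 23.7
clock: 13.9
position: [0.4217, 0.2462, 0.1297]
ee_rot: [0.758, 0.652, 0.001, 0.0]
contact_force: [0.1, -0.0, -0.2]
gripper_width: 0.0854
grasp_force: 0.0
[0.42168561 0.24620363 0.12970554]
{'uv': [315.6, 213.6], 'confidence': 0.76} [[0.422 0.244 0.   ]]
{'uv': [492.3, 126.3], 'confidence': 0.65} [[0.559 0.29  0.   ]]
{'bbox': [437.0, 102.4, 600.2, 160.7], 'confidence': 0.77}
{'bbox': [291.5, 160.6, 339.6, 295.6], 'confidence': 0.57}
```

```bash
python3 -m creep '[[-0.75,0.16,-0.15,0],[-0.75,0.16,-0.15,0],[-0.75,0.16,-0.15,0],[-0.75,0.16,-0.15,0],[-0.75,0.16,-0.15,0],[-0.75,0.16,-0.15,0],[-0.75,0.16,-0.15,0],[-0.75,0.16,-0.15,0],[0,0,0,-0.55],[0,0,0,-0.55]]' 1
cat > look.py <<'E'
import sys,pickle
from h import *
c=camera_params("wrist");o=telemetry.get_obs();print(o["position"],o["ee_rot"])
im=snapshot("wrist");n=sys.argv[1];cv2.imwrite(f"pics/{n}.png",im[:,:,::-1]);pickle.dump(c,open(n+".pkl","wb"))
for b in spotter.spot_point("carton_1","wrist"): print(b,px2w(c,b["uv"]).round(3))
for q in("carton_1","battery","scourer"):
  for b in spotter.find_in(q,"wrist"): print(q,np.round(b["bbox"]),b["confidence"])
E
python3 look.py c2
python3 -m creep '[[-0.63,0.145,0,0],[-0.63,0.145,0,0],[-0.63,0.145,0,0],[-0.63,0.145,0,0],[-0.63,0.145,0,0],[-0.63,0.145,0,0],[0,0,0,0],[0,0,0,0],[0,0,0,0],[0,0,0,0]]'
python3 look.py c3
```

```text
clock: 15.3
position: [0.4389, -0.0608, 0.1865]
ee_rot: [0.705, 0.709, -0.001, -0.001]
contact_force: [-0.1, -0.8, 0.5]
gripper_width: 0.0855
grasp_force: 0.0
[ 0.43894225 -0.06082295  0.18645655] [ 0.70526553  0.70894209 -0.00092921 -0.00088946]
{'uv': [360.2, 379.1], 'confidence': 0.94} [[ 0.486 -0.253  0.   ]]
{'uv': [318.3, 187.1], 'confidence': 0.67} [[ 0.442 -0.054  0.   ]]
carton_1 [326. 342. 406. 448.] 0.84
carton_1 [288. 136. 346. 251.] 0.56
battery [306. 276. 335. 326.] 0.58
scourer [406.   3. 434.  11.] 0.66
clock: 16.8
position: [0.4841, -0.2482, 0.1879]
ee_rot: [0.705, 0.709, 0.0, -0.0]
contact_force: [0.1, -0.3, 0.4]
gripper_width: 0.0851
grasp_force: 0.0
[ 0.48410599 -0.24820792  0.18791551] [ 7.05251186e-01  7.08957501e-01  1.59799600e-04 -2.46089703e-05]
{'uv': [318.5, 197.6], 'confidence': 0.85} [[ 0.488 -0.251  0.   ]]
carton_1 [246.   0. 289.  12.] 0.91
carton_1 [275. 153. 365. 264.] 0.62
battery [250.  57. 285. 120.] 0.76
```

```bash
python3 - <<'E'
from h import *
a=cv2.imread("pics/c2.png")[120:345,245:395];b=cv2.imread("pics/c3.png")[50:275,245:395]
z=lambda i:cv2.resize(i,(400,600),interpolation=cv2.INTER_CUBIC)
cv2.imwrite("pics/cc.png",np.hstack([z(a),z(b)]))
E
```

```text
(no output)
```

View pics/cc.png

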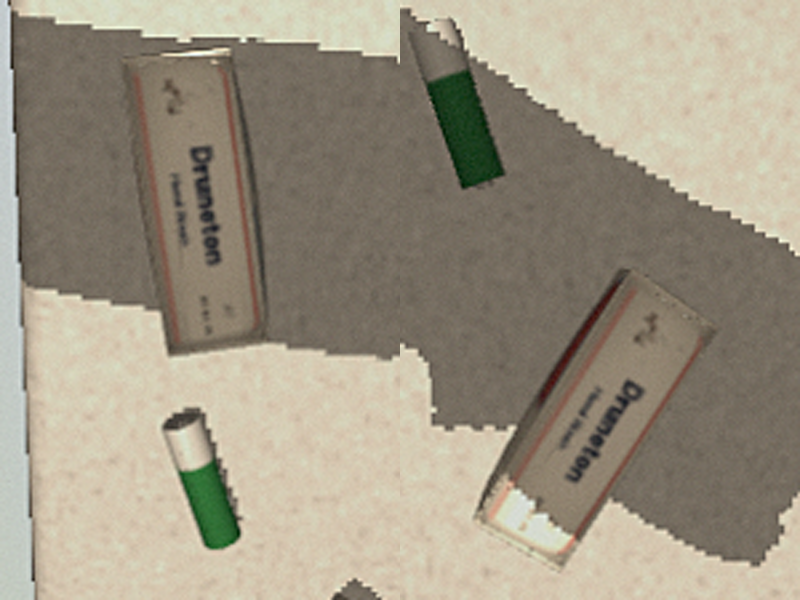

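The picture shows carton 2's top-face corners at crop (127,62), (230,55), (265,342) and (172,352). Carton 3's are at (630,270), (715,328), (560,568) and (480,515). The battery lies in the gap between them.

```bash
python3 - <<'E'
from h import *
import pickle
for n,q,r0 in(("c2",[[127,62],[230,55],[265,342],[172,352]],120),("c3",[[230,270],[315,328],[160,568],[80,515]],50)):
    c=pickle.load(open(n+".pkl","rb"));p=px2w(c,np.array(q)/2.6667+[245,r0],.055)
    d=(p[0]+p[1]-p[2]-p[3])/2
    print(n,p.mean(0),"len",np.linalg.norm(d),"w",np.linalg.norm(p[1]+p[2]-p[0]-p[3])/2,"yaw deg",np.degrees(np.arctan2(-d[0],d[1])), [np.degrees(np.arctan2(-(p[i]-p[j])[0],(p[i]-p[j])[1])) for i,j in((0,3),(1,2))])
o=telemetry.get_obs();print(R.from_quat(o["ee_rot"]).as_matrix().round(3))
c=pickle.load(open("c2.pkl","rb"))
print("battery",px2w(c,np.array([[190,420],[225,540]])/2.6667+[245,120],.008))
E
```

```text
c2 [ 0.44248595 -0.05144851  0.055     ] len 0.08414267750327373 w 0.027843272428396477 yaw deg 8.19570867149214 [np.float64(8.396610785487335), np.float64(7.9915475600052925)]
c3 [ 0.4866354  -0.24776329  0.055     ] len 0.08374124754061395 w 0.0287895966543534 yaw deg -31.10578827863984 [np.float64(-31.05619128286872), np.float64(-31.15489523353348)]
[[-0.004  1.     0.   ]
 [ 1.     0.004 -0.   ]
 [-0.     0.    -1.   ]]
battery [[ 0.44035354 -0.13629832  0.008     ]
 [ 0.45317924 -0.18285261  0.008     ]]
```

```bash
python3 -m creep '[[0.657,-0.137,0,0],[0.657,-0.137,0,0],[0.657,-0.137,0,0],[0.657,-0.137,0,0],[0.657,-0.137,0,0],[0.657,-0.137,0,0],[0,0,0,-0.51],[0,0,0,-0.51],[0,0,0.5,0],[0,0,0.5,0]]' 1
python3 -c "
from h import *
o=telemetry.get_obs();M=R.from_quat(o['ee_rot']).as_matrix();print(o['position'],(M.T@(np.array([.4425,-.0514,-.0222])-o['position'])/.05).round(3),np.degrees(np.arctan2(M[1,1],M[0,1])))"
```

```text
clock: 18.3
position: [0.4424, -0.0521, 0.1375]
ee_rot: [0.653, 0.757, 0.0, 0.001]
contact_force: [-0.2, -0.3, 0.9]
gripper_width: 0.0854
grasp_force: 0.0
[ 0.44242648 -0.05212639  0.13754552] [ 1.500e-02 -1.000e-03  3.195e+00] 8.407371969828722
```

```bash
python3 -m creep '[[0.01,0,0.4,0],[0,0,0.6,0],[0,0,0.6,0],[0,0,0.5,0],[0,0,0.4,0],[0,0,0.3,0],[0,0,0.2,0],[0,0,0.15,0],[0,0,0,0],[0,0,0,0]]' 1
python3 -m creep '[[0,0,0,0],[0,0,0,0],[0,0,0,0],[0,0,0,0],[0,0,0,0],[0,0,0,0],[0,0,0,0],[0,0,0,0],[0,0,0,0],[0,0,0,0]]' 0 22
```

```text
clock: 19.55
position: [0.4423, -0.0517, -0.0194]
ee_rot: [0.653, 0.757, 0.0, 0.0]
contact_force: [0.2, -0.3, 0.2]
gripper_width: 0.0854
grasp_force: 0.0
clock: 20.8
position: [0.4421, -0.0517, -0.0195]
ee_rot: [0.653, 0.757, 0.0, 0.0]
contact_force: [-1.0, 0.6, 5.4]
gripper_width: 0.0354
grasp_force: 23.8
```

```bash
python3 -m creep '[[0,0,-0.2,0],[0,0,-0.3,0],[0,0,-0.3,0],[0,0,-0.2,0],[0,0,0,0],[0,0,0,0],[0,0,0,0],[0,0,0,0],[0,0,0,0],[0,0,0,0]]'
python3 -c "
from h import *
F=[]
for i in range(4): snapshot('side'); F.append(telemetry.get_obs()['contact_force'])
print(np.mean(F,0))"
```

```text
clock: 22.05
position: [0.442, -0.0517, 0.0302]
ee_rot: [0.653, 0.757, -0.0, -0.0]
contact_force: [0.6, -0.7, -0.9]
gripper_width: 0.035
grasp_force: 23.1
[ 0.0771699   0.58223831 -0.7374273 ]
```

Carton 2 pulls about 0.74 N (0.075 kg), so it's light. Put it back and go to carton 3.

```bash
python3 -m creep '[[0,0,0.2,0],[0,0,0.3,0],[0,0,0.2,0],[0,0,0.15,0],[0,0,0.1,0],[0,0,0.05,0],[0,0,0,0],[0,0,0,0],[0,0,0,0],[0,0,0,0]]'
python3 -m creep '[[0,0,0,0],[0,0,0,0],[0,0,0,0],[0,0,0,0],[0,0,-0.2,0],[0,0,-0.5,0],[0,0,-0.8,0],[0,0,-0.8,0],[0,0,-0.5,0],[0,0,-0.2,0]]' 1
python3 -m creep '[[-0.573,0.045,0,0],[-0.573,0.045,0,0],[-0.573,0.045,0,0],[-0.573,0.045,0,0],[-0.573,0.045,0,0],[-0.573,0.045,0,0],[-0.573,0.045,0,0],[0,0,0,1],[0,0,0,1],[0,0,0,1]]'
python3 -m creep '[[0,0,0,1],[0,0,0,0.94],[0,0,0,0],[0,0,0,0],[0,0,0,0],[0,0,0,0],[0,0,0,0],[0,0,0,0],[0,0,0,0],[0,0,0,0]]'
python3 -c "
from h import *
o=telemetry.get_obs();M=R.from_quat(o['ee_rot']).as_matrix();print(o['position'],(M.T@(np.array([.4866,-.2478,-.021])-o['position'])/.05).round(3),np.degrees(np.arctan2(M[1,1],M[0,1])))"
```

```text
clock: 23.5
position: [0.4422, -0.0517, -0.0196]
ee_rot: [0.653, 0.757, 0.0, 0.0]
contact_force: [0.0, 0.1, 3.5]
gripper_width: 0.0353
grasp_force: 23.5
clock: 24.75
position: [0.4426, -0.0517, 0.1321]
ee_rot: [0.653, 0.757, 0.001, 0.001]
contact_force: [0.1, 0.8, 0.2]
gripper_width: 0.0853
grasp_force: 0.0
clock: 26.0
position: [0.4862, -0.2476, 0.1294]
ee_rot: [0.798, 0.603, -0.0, -0.001]
contact_force: [-0.2, 0.5, -0.7]
gripper_width: 0.0854
grasp_force: 0.0
clock: 27.25
position: [0.4869, -0.2478, 0.1303]
ee_rot: [0.871, 0.491, -0.0, 0.0]
contact_force: [-0.2, -0.6, -0.5]
gripper_width: 0.0851
grasp_force: 0.0
[ 0.48686195 -0.24779905  0.13029633] [-3.000e-03 -5.000e-03  3.026e+00] -31.121754048704506
```

```bash
python3 -m creep '[[0,0,0.4,0],[0,0,0.6,0],[0,0,0.6,0],[0,0,0.5,0],[0,0,0.4,0],[0,0,0.3,0],[0,0,0.13,0],[0,0,0.08,0],[0,0,0,0],[0,0,0,0]]' 1
python3 -m creep '[[0,0,0,0],[0,0,0,0],[0,0,0,0],[0,0,0,0],[0,0,0,0],[0,0,0,0],[0,0,0,0],[0,0,0,0],[0,0,0,0],[0,0,0,0]]' 0 22
python3 -m creep '[[0,0,-0.2,0],[0,0,-0.3,0],[0,0,-0.3,0],[0,0,-0.2,0],[0,0,0,0],[0,0,0,0],[0,0,0,0],[0,0,0,0],[0,0,0,0],[0,0,0,0]]'
python3 -c "
from h import *
F=[]
for i in range(4): snapshot('side'); F.append(telemetry.get_obs()['contact_force'])
print(np.mean(F,0))"
```

```text
clock: 28.5
position: [0.4872, -0.2479, -0.0197]
ee_rot: [0.871, 0.492, 0.0, 0.0]
contact_force: [0.6, -0.4, 0.1]
gripper_width: 0.0853
grasp_force: 0.0
clock: 29.75
position: [0.487, -0.2478, -0.02]
ee_rot: [0.871, 0.492, 0.0, 0.0]
contact_force: [-0.7, 0.8, 5.6]
gripper_width: 0.0349
grasp_force: 24.6
clock: 31.0
position: [0.4868, -0.2478, 0.0297]
ee_rot: [0.871, 0.491, -0.0, -0.0]
contact_force: [0.4, -0.5, -0.7]
gripper_width: 0.0353
grasp_force: 24.0
[ 0.35208432 -0.29981535 -0.09731158]
```

Carton 3 reads 0.1–0.7 N, so it's light too. Put it back and return to carton 1.

```bash
python3 -m creep '[[0,0,0.2,0],[0,0,0.3,0],[0,0,0.2,0],[0,0,0.15,0],[0,0,0.1,0],[0,0,0.05,0],[0,0,0,0],[0,0,0,0],[0,0,0,0],[0,0,0,0]]'
python3 -m creep '[[0,0,0,0],[0,0,0,0],[0,0,0,0],[0,0,0,0],[0,0,-0.2,0],[0,0,-0.5,0],[0,0,-0.8,0],[0,0,-0.8,0],[0,0,-0.5,0],[0,0,-0.2,0]]' 1
python3 -m creep '[[0.778,-0.624,0,0],[0.778,-0.624,0,0],[0.778,-0.624,0,0],[0.778,-0.624,0,0],[0.778,-0.624,0,0],[0.778,-0.624,0,0],[0.778,-0.624,0,0],[0.778,-0.624,0,0],[0.778,-0.624,0,0],[0.778,-0.624,0,0]]'
python3 -m creep '[[0,0,0,-1],[0,0,0,-1],[0,0,0,-0.8],[0,0,0,0],[0,0,0,0],[0,0,0,0],[0,0,0,0],[0,0,0,0],[0,0,0,0],[0,0,0,0]]'
python3 -c "
from h import *
o=telemetry.get_obs();M=R.from_quat(o['ee_rot']).as_matrix();print(o['position'],(M.T@(np.array([.4212,.2459,-.021])-o['position'])/.05).round(3),np.degrees(np.arctan2(M[1,1],M[0,1])))
c=camera_params('wrist');snapshot('wrist')
for b in spotter.spot_point('carton_1','wrist'): print(b,px2w(c,b['uv']).round(3))"
```

```text
clock: 32.45
position: [0.4871, -0.2479, -0.02]
ee_rot: [0.871, 0.492, 0.0, 0.0]
contact_force: [-0.3, -0.1, 1.5]
gripper_width: 0.0355
grasp_force: 24.1
clock: 33.7
position: [0.4874, -0.2482, 0.1318]
ee_rot: [0.871, 0.491, 0.001, 0.001]
contact_force: [-0.8, -0.3, 0.1]
gripper_width: 0.0854
grasp_force: 0.0
clock: 34.95
position: [0.42, 0.2479, 0.1294]
ee_rot: [0.871, 0.491, -0.0, 0.0]
contact_force: [1.0, 0.4, -0.1]
gripper_width: 0.0853
grasp_force: 0.0
clock: 36.2
position: [0.4208, 0.2465, 0.1298]
ee_rot: [0.759, 0.651, 0.0, -0.0]
contact_force: [0.6, 0.2, -0.4]
gripper_width: 0.0856
grasp_force: 0.0
[0.42084671 0.24650127 0.12979185] [-0.011  0.009  3.016] -8.727928259492131
{'uv': [495.4, 124.6], 'confidence': 0.78} [[0.56 0.29 0.  ]]
{'uv': [314.9, 214.3], 'confidence': 0.73} [[0.421 0.244 0.   ]]
```

Descend, grip a little harder, then lift about 16 cm.

```bash
python3 -m creep '[[0,0,0.4,0],[0,0,0.6,0],[0,0,0.6,0],[0,0,0.5,0],[0,0,0.4,0],[0,0,0.3,0],[0,0,0.13,0],[0,0,0.09,0],[0,0,0,0],[0,0,0,0]]' 1
python3 -m creep '[[0,0,0,0],[0,0,0,0],[0,0,0,0],[0,0,0,0],[0,0,0,0],[0,0,0,0],[0,0,0,0],[0,0,0,0],[0,0,0,0],[0,0,0,0]]' 0 25
python3 -m creep '[[0,0,-0.2,0],[0,0,-0.4,0],[0,0,-0.4,0],[0,0,-0.4,0],[0,0,-0.4,0],[0,0,-0.4,0],[0,0,-0.4,0],[0,0,-0.3,0],[0,0,-0.2,0],[0,0,-0.1,0]]'
python3 -m creep '[[0,0,0,0],[0,0,0,0],[0,0,0,0],[0,0,0,0],[0,0,0,0],[0,0,0,0],[0,0,0,0],[0,0,0,0],[0,0,0,0],[0,0,0,0]]'
python3 - <<'E'
from h import *
for n in("wrist","side","top"):
    c=camera_params(n);snapshot(n)
    for b in spotter.spot_point("carton_1",n): print(n,b["uv"],round(b["confidence"],2),px2w(c,b["uv"]).round(3)[0],px2w(c,b["uv"],.16).round(3)[0])
for q in("battery","scourer","small_jar","mug"):
    print(q,[(px2w(camera_params("side"),b["uv"]).round(3)[0],b["confidence"]) for b in spotter.spot_point(q,"side")])
E
```

```text
clock: 37.55
position: [0.4211, 0.2467, -0.0208]
ee_rot: [0.759, 0.651, 0.0, 0.0]
contact_force: [0.1, 0.6, -0.5]
gripper_width: 0.0853
grasp_force: 0.0
clock: 38.8
position: [0.421, 0.2466, -0.021]
ee_rot: [0.759, 0.651, 0.0, 0.0]
contact_force: [-0.3, 0.6, 4.7]
gripper_width: 0.0352
grasp_force: 27.8
clock: 40.05
position: [0.4206, 0.2464, 0.1391]
ee_rot: [0.759, 0.651, -0.0, -0.0]
contact_force: [0.1, 0.9, -2.7]
gripper_width: 0.035
grasp_force: 26.7
clock: 41.3
position: [0.4208, 0.2465, 0.1388]
ee_rot: [0.759, 0.651, -0.0, 0.0]
contact_force: [0.1, -0.4, -3.3]
gripper_width: 0.035
grasp_force: 26.7
wrist [315.0, 306.9] 0.98 [0.408 0.162 0.   ] [0.421 0.242 0.16 ]
wrist [489.8, 125.2] 0.93 [0.559 0.289 0.   ] [0.496 0.306 0.16 ]
side [336.8, 312.2] 0.95 [0.465 0.446 0.   ] [0.457 0.597 0.16 ]
side [310.0, 387.6] 0.95 [0.507 0.656 0.   ] [0.491 0.769 0.16 ]
side [302.8, 264.3] 0.81 [ 0.563  0.284 -0.   ] [0.538 0.464 0.16 ]
side [344.3, 161.0] 0.77 [ 0.482 -0.252  0.   ] [0.471 0.025 0.16 ]
side [362.5, 208.2] 0.57 [0.415 0.021 0.   ] [0.416 0.249 0.16 ]
top [291.0, 263.7] 0.96 [0.548 0.282 0.   ] [0.437 0.325 0.16 ]
top [251.9, 310.4] 0.84 [0.448 0.45  0.   ] [0.348 0.474 0.16 ]
top [175.2, 323.9] 0.73 [0.504 0.657 0.   ] [0.397 0.657 0.16 ]
top [322.3, 253.6] 0.69 [0.54 0.18 0.  ] [0.429 0.235 0.16 ]
top [450.2, 217.0] 0.59 [ 0.487 -0.254  0.   ] [ 0.383 -0.149  0.16 ]
top [409.0, 246.4] 0.56 [ 0.444 -0.072  0.   ] [0.344 0.012 0.16 ]
battery []
scourer [(array([0.507, 0.097, 0.   ]), 0.69)]
small_jar [(array([0.633, 0.096, 0.   ]), 0.56)]
mug [(array([0.598, 0.471, 0.   ]), 0.56)]
```

Carton 1 is held at about 0.16 m and upright, and cartons 2 and 3 stand in their places.

```bash
python3 -c "
from rig import manip
print(manip.job_done())"
```

```text
the job is handed in; nothing more can be done
None
```

I lifted and set back all three cartons from left to right; the leftmost was the heaviest (about 0.39 kg), and I handed in at about 42 s still holding it upright, about 16 cm up, with the other two standing in their places.

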